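# Re-index a stone setter's turntable vise with its ball-lock pin

### The job

Move the setting vise to its red station: draw the yellow-knobbed ball-lock pin out of the index plate, turn the vise's blue head until its hole lies over the plate's hole beside the red clip, and push the pin fully home there so that it snaps in and locks the head. Ease the pin, never force it; do not touch the gold ring in the jaws or disturb the things lying around, and let go at the end.

Things in the scene. Friction and masses are not known exactly. Their poses are not given: they have to be found in the camera images.
- vise: setting vise, fixed to the bench; origin at the bench, on the vertical axis about which its head turns. Black ball base on a rubber ring, 140 mm across; above it a round steel index plate (see plate_centre), and on top the blue head (see lug_hole, jaws_top)
- plate_centre (a point): on the turning axis, at the index plate's top face, 78 mm above the bench. Plate: 150 mm across, 8 mm thick, open underneath. Three through holes, 11 mm wide with brass rims, lie 62 mm from the axis: the pin starts in the middle one; one more lies to each side, somewhere between 30 and 54 degrees round from it
- head (a joint): turning of the head about the vise's vertical axis, rad: 0 at the start (lug over the middle hole), positive anticlockwise seen from above, stops at -0.95 and 0.95. It stays where it is left; turning it takes about 0.2 N m (3 N at the lug)
- lug_hole (a point): centre of the upper mouth of the hole in the head's lug, 89.5 mm above the bench. The lug is a blue square tongue, 26 mm wide and 10 mm thick, that reaches from the head's disc (88 mm across) to 75 mm from the axis, 1.5 mm above the index plate. Its through hole is 11 mm wide and 62 mm from the axis
- jaws_top (a point): on the turning axis, at the top of the two aluminium jaws, 119.5 mm above the bench. The jaws measure 54 mm along the lug's direction and 44 mm across it, and a steel screw 92 mm long runs across them, 105 mm above the bench
- gold_ring: gold ring with a stone, 22 mm wide, upright between the jaws on the turning axis, reaching 143 mm above the bench; turns with the head; not to be touched. Origin as vise, on the axis at the bench
- pin: ball-lock pin, about 60 g, upright in lug and plate at the start. Origin on its axis under its collar (18 mm wide), z towards the knob. Home, the collar rests on the lug: origin 89.5 mm above the bench. Lifted by 18 to 24 mm the pin is clear of the plate yet still in the lug, and the head can be turned by it; lifted by 29 mm it leaves the lug. Pushing it with over 35 N does damage
- pin_knob (a point): middle of the pin's yellow round knob, 23.5 mm above the pin's origin; knob 22 mm wide, 29 mm high. Grip it with the fingers on the two sides along the plate's rim: there is little room between knob and jaws
- pin_tip (a point): centre of the pin's lower end, 28.5 mm below its origin. Shank 10 mm wide, the last 2 mm tapered to 8.8 mm. Two sprung balls, 6 mm above the tip, stick out 1.5 mm each and snap out under the plate when the pin is home. Pulling them up into the plate takes about 9 N, pushing them into the lug about 6 N, from lug into plate less; within a hole they drag 2 N
- red_clip: red plastic clip, 14 x 14 mm and 14 mm high, on the rim of the index plate, about 80 mm from the turning axis; origin at the middle of its underside. It shows which of the two side holes is wanted (this varies), not exactly where: it was pushed on by eye and can be up to 15 mm off along the rim, to either side, so the hole must be found by feel (or by eye)
- black_clip: black clip of the same kind, at the other side hole: not wanted
- bur_block: green block, 100 x 75 x 45 mm, with burs standing in it up to 87 mm; bystander
- mallet: small hammer with brass head and wooden handle, 220 mm, lying; bystander
- stone_jar: glass jar with aluminium cap, 48 mm wide, 55 mm high; bystander
- dish: steel dish, 84 mm wide, 22 mm high; bystander
- loupe: black loupe with steel cover, 34 mm wide, 24 mm high, lying; bystander
- ring_clamp: wooden ring clamp with brass band, 130 x 28 x 30 mm, lying; bystander

How it is judged:
On the way, in this order (a step that is already met when the one before it is completed fails the run):
1. the pin is drawn up clear of the index plate (z of pin_tip in the frame of vise above 0.0775 m), for 0.1 s.
2. the head's lug is turned to the red clip's side (horizontal distance between lug_hole and red_clip below 0.026 m), for 0.1 s.
At the end, for the whole second after the job is handed in: the pin stands upright (within 0.08 rad) in the lug's hole (within 2 mm) and through the index plate's hole at the red clip (lug hole within 26 mm of the clip), fully home (collar within 1.5 mm of the lug), at rest and released (horizontal distance between lug_hole and red_clip below 0.026 m and horizontal distance between pin and lug_hole below 0.002 m and z of pin in the frame of vise below 0.091 m and angle between pin's own z axis and vertical below 0.08 rad and linear speed of pin below 0.01 m/s and contact force between the fingers and pin below 0.1 N); the robot touches nothing.
It fails at once if the pin and the vise are forced against each other with more than 55 N (contact force between pin and vise above 55 N).
It fails at once if the robot touches the gold ring (contact force between any of the fingers, the arm, pin and gold_ring above 0.5 N).
It fails at once if a thing lying around is moved by more than 15 mm (distance of any of bur_block, mallet, stone_jar, dish, loupe, ring_clamp from where it was at the start of the episode above 0.015 m).
It also fails if it takes over 48 s, if anything falls off the work surface, if the arm or the gripper's body presses on something with over 40 N, if the wrist force passes 120 N, or if a joint passes its speed limit or range.

### The arm

A 6-joint arm with a two-finger parallel gripper is mounted at the origin on the work surface. World frame = base frame: x ahead of the robot, y to its left, z up, the work surface at z = 0. Lengths are in m, angles in rad, forces in N, time in s.
With the tool pointing down it reaches from about 0.3 to 0.875 m from the base axis. Payload 4.2 kg.
Tool frame: the origin (TCP) lies midway between the tips of the shut fingers; the grasp point (between the pads) lies 19 mm behind it; z points along the fingers, y is the line along which they close (so a half turn about z gives the same grasp; the last joint's range is limited). The gripper opens to 85 mm and grips with 20 to 120 N. Pads are 22 mm wide; open, the fingers measure 114 mm over their backs; the gripper's body (76 mm by 85 mm) begins 54 mm behind the grasp point. The pads swing forward as they close: fully open they stand 13 mm farther back than shut.
Start: joints at [1.248, 0.32, 1.565, -0, 1.257, -0.02], TCP at [0.171, 0.549, 0.231] pointing down, gripper open.
Joint ranges: [-3.11, 3.11], [-0.84, 2.01], [0.21, 2.61], [-1.34, 4.49], [0.05, 2.63], [-2.56, 2.56]. Speed limits (rad/s): [2.57, 2.57, 3.14, 3.14, 3.14, 3.14].

### API

Orientations are given as a rotation vector (axis times angle).
In Python, from bench import sense, get_image, calibration, hand_in gives the robot as it stands.
- The arm moves only by the tool jog_arm, never from a script. Its argument "plan" is a list of rows, each a list of 6 numbers: the shift along the tool's x, y, z in m, then the turn, a rotation vector about the tool's x, y, z in units of 5 degrees (1.0 is 5 degrees). A call has 1 to 8 rows; each row shifts and turns the commanded pose from where the row before left it, along the tool's axes as they then stand; what a row does not reach is not made up. A row lasts 1/12 s, in which the tool goes at most 41.7 mm and 7.16 degrees, less where a joint would pass 70% of its speed; a pose out of reach is approached as far as the arm can. A call with a gripper value outside its range is refused whole. "jaw" is the opening, from 0 (shut) to 1 (fully open), set as the call begins (left out, the last holds). The fingers move at their own pace and stop on an object; "newtons" is the grip in N (left out, the last holds). Time passes only in rows, so rows that do not move let the fingers close. It gives the time, the measured TCP pose, the force, the opening and the grip force at its end, in the units of the state.
- sense(): the state, without advancing time (a new reading comes with each control period).
- get_image(name): name is "scene" or "side" or "wrist"; returns the picture (480x640x3 uint8, red, green, blue); there is no depth.
- calibration(name): a dict with "fx", "fy", "cx", "cy" (pixels), "position" and "attitude" of the camera in the world; the wrist camera has in their place "T_tool_cam" (4x4, takes a point from camera to tool coordinates, whose origin is the TCP and whose axes are the flange's). Camera axes: x right, y up, looking along -z (the intrinsics and any distortion apply to the point x, -y, -z); pixel columns grow to the right and rows downward; lengths in m; the calibration is good to about 2 mm. A picture is of the moment at which its call begins: read the wrist's pose just before it. calibration takes no time and is no camera call.
- hand_in(): hands the job in; it is judged then, once.
The state is a dict: "t": time; "qpos": joint angles; "qd": joint speeds; "joint_torque": joint torques, N m; "ee_pos": TCP position; "eef_rot": TCP orientation; "contact_force": force on the tool from outside, world axes, zero at the start; "wrist_torque": the same for the moment, N m; "grip_width": finger opening in m; "grip_force": force on a finger pad.
Only numpy, scipy, OpenCV 4.12 (cv2) and the standard library are available. Lean on these libraries where they do the work, as an engineer would, in place of code of your own. Each camera call takes 0.05 s, during which the arm holds its last target. There are 200 camera calls.

## Working session

There is one attempt and no reset: what is moved stays moved. The work goes in short steps, Python scripts to look and compute and a tool call to move; the robot and the scene stay as the last step left them, time stands still between calls to the robot, and variables do not carry over. Pictures are saved under pics/ and viewed, at most 10 in all, crops included, and the job is handed in when it is done.

Besides the shell and the picture viewer there is one more tool, called after "Emit:" as name(argument=value, ...), one argument or row to a line, values as JSON. jog_arm: Moves the arm, as the interface text tells. Its arguments: {"type":"object","properties":{"plan":{"type":"array","items":{"type":"array","items":{"type":"number"}}},"jaw":{"type":"number"},"newtons":{"type":"number"}},"required":["plan"]}

```bash
mkdir -p pics; python3 - <<'E'
from bench import *
import cv2,numpy as np
s=sense();print(s)
ims=[]
for n in("scene","side","wrist"):
    print(n,{k:np.round(v,4).tolist() if not isinstance(v,str) else v for k,v in calibration(n).items()})
    im=get_image(n);np.save(f"pics/{n}0.npy",im);cv2.imwrite(f"pics/{n}0.png",im[:,:,::-1])
E
```

```text
{'t': 0.0, 'qpos': array([ 1.24801245e+00,  3.20305288e-01,  1.56569010e+00, -1.20779269e-05,
        1.25738768e+00, -1.99976106e-02]), 'qd': array([ 0.00127869,  0.00121477, -0.00038247,  0.00153804,  0.00127001,
       -0.00031031]), 'joint_torque': array([ 1.70346018e-03, -4.15532756e+01, -2.34158742e+01,  3.20857753e-04,
        8.15016974e-03, -1.70132171e-05]), 'ee_pos': array([0.17130359, 0.54838842, 0.23047027]), 'eef_rot': array([-4.73750467e-01, -3.10536790e+00,  2.77397935e-03]), 'contact_force': array([0.45644522, 0.70292132, 0.2657634 ]), 'wrist_torque': array([-0.00568383,  0.01150504,  0.0298931 ]), 'grip_force': 0.0, 'grip_width': 0.08518209021809124}
scene {'fx': 608.9285, 'fy': 608.9285, 'cx': 329.042, 'cy': 233.6285, 'position': [1.3477, -0.8628, 1.2281], 'attitude': [0.7805, 0.3066, 0.6918]}
side {'fx': 582.1401, 'fy': 582.1401, 'cx': 323.0431, 'cy': 236.1189, 'position': [0.4786, 1.0319, 0.7729], 'attitude': [0.0469, -1.4516, -2.6995]}
wrist {'fx': 360.9475, 'fy': 360.9475, 'cx': 316.9566, 'cy': 242.0621, 'T_tool_cam': [[0.0005, 0.9606, 0.2781, 0.0699], [1.0, -0.0007, 0.0008, -0.0007], [0.001, 0.2781, -0.9606, -0.1425], [0.0, 0.0, 0.0, 1.0]]}
```

View pics/scene0.png

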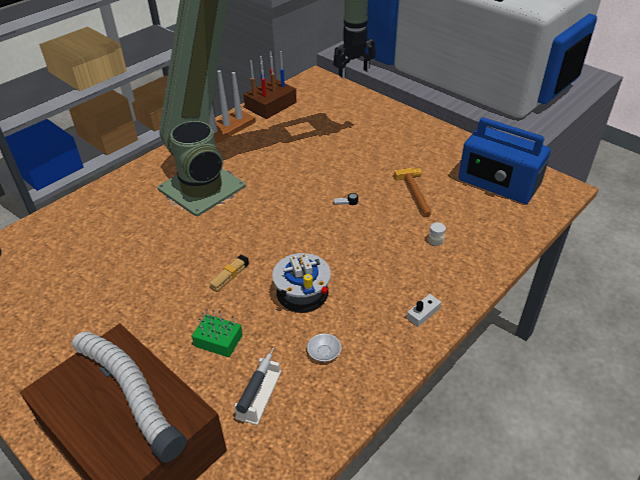

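View pics/wrist0.png

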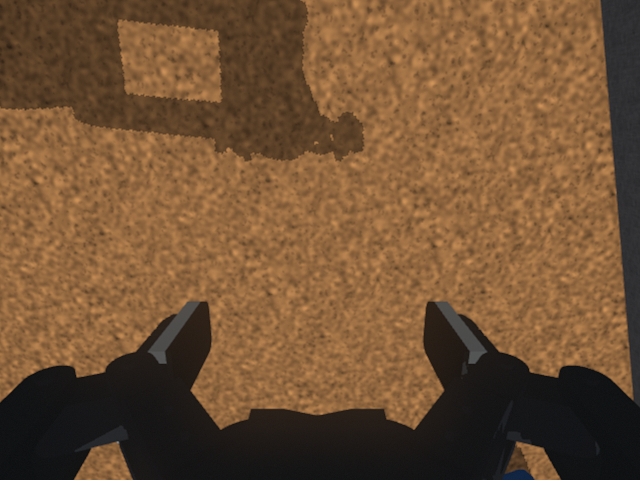

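View pics/side0.png

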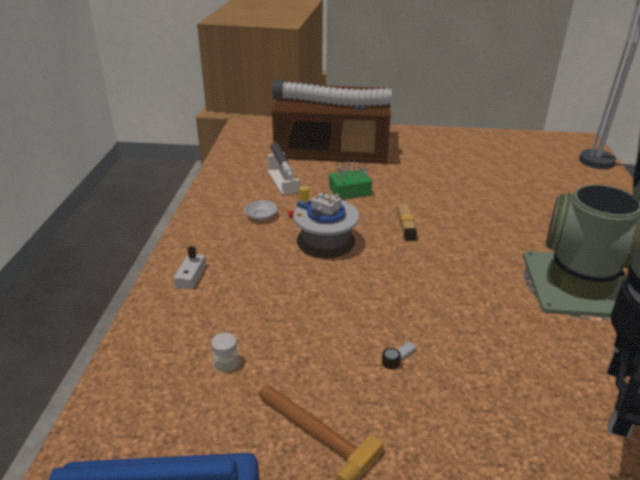

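The scene view shows the vise at about (302,275), its yellow knob at (308,282) and the red clip at (325,290). In the side view the vise is at (326,220), the knob at (304,193) and the red clip at (291,213). The wrist camera doesn't see the vise yet.

```bash
cat > h.py <<'E'
import numpy as np,cv2
from scipy.spatial.transform import Rotation as R
from bench import *
def cam(n,s=None):
    c=calibration(n)
    if n=="wrist":
        T=np.array(c["T_tool_cam"]);r=R.from_rotvec(s["eef_rot"]).as_matrix()
        return c,r@T[:3,:3],r@T[:3,3]+s["ee_pos"]
    return c,R.from_rotvec(c["attitude"]).as_matrix(),np.array(c["position"])
def ray(n,px,s=None):
    c,M,p=cam(n,s);d=M@np.array([(px[0]-c["cx"])/c["fx"],-(px[1]-c["cy"])/c["fy"],-1]);return p,d/np.linalg.norm(d)
def plane(n,px,z,s=None):
    p,d=ray(n,px,s);return p+d*(z-p[2])/d[2]
def tri(a,b):
    A=np.zeros((3,3));v=np.zeros(3)
    for p,d in(a,b):
        P=np.eye(3)-np.outer(d,d);A+=P;v+=P@p
    return np.linalg.solve(A,v)
def blob(im,lo,hi,box=None):
    h=cv2.cvtColor(im,cv2.COLOR_RGB2HSV);m=cv2.inRange(h,np.array(lo),np.array(hi))
    if box: k=np.zeros_like(m);x0,y0,x1,y1=box;k[y0:y1,x0:x1]=1;m*=k
    n,l,st,c=cv2.connectedComponentsWithStats(m)
    if n<2:return None
    i=1+np.argmax(st[1:,4]);return c[i],st[i]
Y=((22,150,90),(34,255,255));RED=((0,180,80),(8,255,255));
E
python3 - <<'E'
from h import *
a=np.load("pics/scene0.npy");b=np.load("pics/side0.npy")
for nm,c in(("knob",Y),("red",RED)):
    x=blob(a,*c,(260,240,350,320));y=blob(b,*c,(270,170,370,260));print(nm,x,y)
    print(tri(ray("scene",x[0]),ray("side",y[0])))
    z=.113 if nm=="knob" else .085
    print(plane("scene",x[0],z),plane("side",y[0],z))
print(plane("scene",(302,274),.078),plane("side",(326,216),.078))
cv2.imwrite("pics/c.png",np.hstack([cv2.resize(a[235:325,250:350],(400,360),interpolation=2),cv2.resize(b[170:260,270:370],(400,360),interpolation=2)])[:,:,::-1])
E
```

```text
knob (array([307.57894737, 280.72631579]), array([303, 274,  10,  14,  95], dtype=int32)) (array([303.57954545, 193.18181818]), array([300, 187,   8,  13,  88], dtype=int32))
[ 0.61373115 -0.14136134  0.11098824]
[ 0.61500553 -0.14266351  0.113     ] [ 0.61335417 -0.13775403  0.113     ]
red (array([324.21875, 289.8125 ]), array([322, 287,   6,   7,  32], dtype=int32)) (array([290.5       , 212.33333333]), array([289, 211,   4,   4,  12], dtype=int32))
[ 0.64193295 -0.11236163  0.07463835]
[ 0.64894834 -0.11903285  0.085     ] [ 0.63900933 -0.09591551  0.085     ]
[ 0.56498051 -0.11264904  0.078     ] [ 0.55797201 -0.09917043  0.078     ]
```

View pics/c.png

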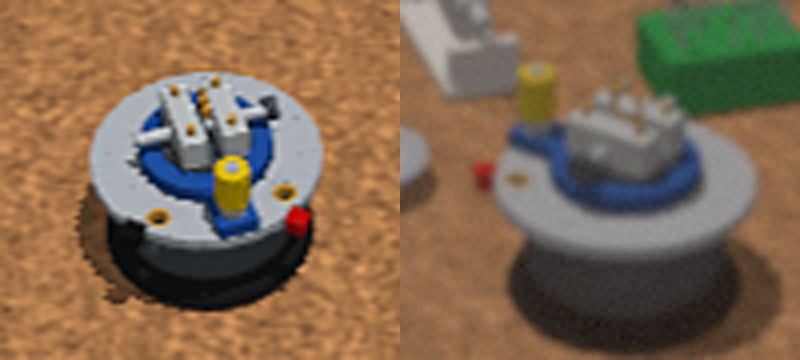

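The crop shows brass holes on both sides of the lug, and the red one is anticlockwise, by roughly 35–40°. The vise axis is near (0.562,-0.107) and the knob near (0.614,-0.141). I'll move over it now.

Emit:
jog_arm(
  plan=[
    [-0.026, -0.022, 0, 0, 0, 0],
    [-0.026, -0.022, 0, 0, 0, 0],
    [-0.026, -0.022, 0, 0, 0, 0],
    [-0.026, -0.022, 0, 0, 0, 0],
    [-0.026, -0.022, 0, 0, 0, 0],
    [-0.026, -0.022, 0, 0, 0, 0],
    [-0.026, -0.022, 0, 0, 0, 0],
    [-0.026, -0.022, 0, 0, 0, 0],
  ],
  jaw=0.55,
)

```text
t: 0.82
ee_pos: [0.3179, 0.3172, 0.2312]
eef_rot: [-0.473, -3.106, 0.0]
contact_force: [1.0, -0.0, 0.2]
grip_width: 0.0468
grip_force: 0.0
```

Emit:
jog_arm(
  plan=[
    [-0.026, -0.022, 0, 0, 0, 0],
    [-0.026, -0.022, 0, 0, 0, 0],
    [-0.026, -0.022, 0, 0, 0, 0],
    [-0.026, -0.022, 0, 0, 0, 0],
    [-0.026, -0.022, 0, 0, 0, 0],
    [-0.026, -0.022, 0, 0, 0, 0],
    [-0.026, -0.022, 0, 0, 0, 0],
    [-0.026, -0.022, 0, 0, 0, 0],
  ],
)

```text
t: 1.48
ee_pos: [0.464, 0.0872, 0.2312]
eef_rot: [-0.474, -3.105, -0.0]
contact_force: [1.2, 0.6, 0.8]
grip_width: 0.0467
grip_force: 0.0
```

Emit:
jog_arm(
  plan=[
    [-0.026, -0.022, 0, 0, 0, 0],
    [-0.026, -0.022, 0, 0, 0, 0],
    [-0.026, -0.022, 0, 0, 0, 0],
    [-0.026, -0.022, 0, 0, 0, 0],
    [-0.026, -0.022, 0, 0, 0, 0],
    [-0.026, -0.022, 0, 0, 0, 0],
    [-0.026, -0.022, 0, 0, 0, 0],
    [-0.026, -0.022, 0, 0, 0, 0],
  ],
)

```text
t: 2.15
ee_pos: [0.6101, -0.1428, 0.2309]
eef_rot: [-0.474, -3.105, -0.0]
contact_force: [0.5, 0.3, -0.4]
grip_width: 0.0468
grip_force: 0.0
```

Emit:
jog_arm(
  plan=[
    [0, 0, 0, 0, 0, 1.4],
    [0, 0, 0, 0, 0, 1.4],
    [0, 0, 0, 0, 0, 1.4],
    [0, 0, 0, 0, 0, 1.4],
    [0, 0, 0, 0, 0, 1.4],
    [0, 0, 0, 0, 0, 1.4],
    [0, 0, 0, 0, 0, 1.4],
    [0, 0, 0, 0, 0, 1.4],
  ],
)

```text
t: 2.82
ee_pos: [0.6094, -0.1412, 0.2308]
eef_rot: [-1.884, -2.513, 0.0]
contact_force: [0.5, 0.7, 0.1]
grip_width: 0.047
grip_force: 0.0
```

Emit:
jog_arm(
  plan=[
    [0, 0, 0, 0, 0, 1.4],
    [0, 0, 0, 0, 0, 1.4],
    [0, 0, 0, 0, 0, 1.4],
    [0, 0, 0, 0, 0, 1.4],
    [0, 0, 0, 0, 0, 1.4],
    [0, 0, 0, 0, 0, 1.4],
    [0, 0, 0, 0, 0, 1.4],
    [0, 0, 0, 0, 0, 1.4],
  ],
)

```text
t: 3.48
ee_pos: [0.6094, -0.1412, 0.2308]
eef_rot: [-2.843, -1.335, 0.001]
contact_force: [-0.7, 0.2, -0.1]
grip_width: 0.0471
grip_force: 0.0
```

Emit:
jog_arm(
  plan=[
    [0, 0, 0, 0, 0, 1.4],
    [0, 0, 0, 0, 0, 1.4],
    [0, 0, 0, 0, 0, 1.4],
    [0, 0, 0, 0, 0, 1.4],
    [0, 0, 0, 0, 0, 1.4],
    [0, 0, 0, 0, 0, 1.4],
    [0, 0, 0, 0, 0, 1.4],
    [0, 0, 0, 0, 0, 1.4],
  ],
)

```text
t: 4.15
ee_pos: [0.6094, -0.1411, 0.2308]
eef_rot: [-3.137, 0.156, 0.001]
contact_force: [0.3, 0.8, -0.5]
grip_width: 0.047
grip_force: 0.0
```

Emit:
jog_arm(
  plan=[
    [0, 0, 0, 0, 0, 1.4],
    [0, 0, 0, 0, 0, 1.4],
    [0, 0, 0, 0, 0, 1.4],
    [0, 0, 0, 0, 0, 1.4],
    [0, 0, 0, 0, 0, 0],
    [0, 0, 0, 0, 0, 0],
  ],
)

```text
t: 4.65
ee_pos: [0.6095, -0.1411, 0.231]
eef_rot: [-3.011, 0.897, 0.001]
contact_force: [-0.1, -0.5, 0.3]
grip_width: 0.0468
grip_force: 0.0
```

```bash
python3 - <<'E'
from h import *
import pickle
s=sense();im=get_image("wrist");np.save("pics/w1.npy",im);pickle.dump(s,open("pics/w1.pkl","wb"));cv2.imwrite("pics/w1.png",im[:,:,::-1])
print(s["t"],s["ee_pos"],R.from_rotvec(s["eef_rot"]).as_matrix().round(3),s["qpos"],s["grip_width"],s["contact_force"])
print(blob(im,*Y),blob(im,*RED))
E
```

```text
4.65 [ 0.60950793 -0.14114691  0.23097049] [[ 0.837 -0.547 -0.001]
 [-0.547 -0.837  0.   ]
 [-0.001  0.    -1.   ]] [-2.46000181e-01  4.00495460e-01  1.44152893e+00  1.10108046e-04
  1.30019875e+00  1.90371199e+00] 0.046822333002927485 [-0.09120617 -0.54614358  0.30388423]
(array([313.45135135, 233.76621622]), array([298, 217,  31,  36, 740], dtype=int32)) (array([266.13857678, 215.0411985 ]), array([255, 205,  23,  21, 267], dtype=int32))
```

View pics/w1.png

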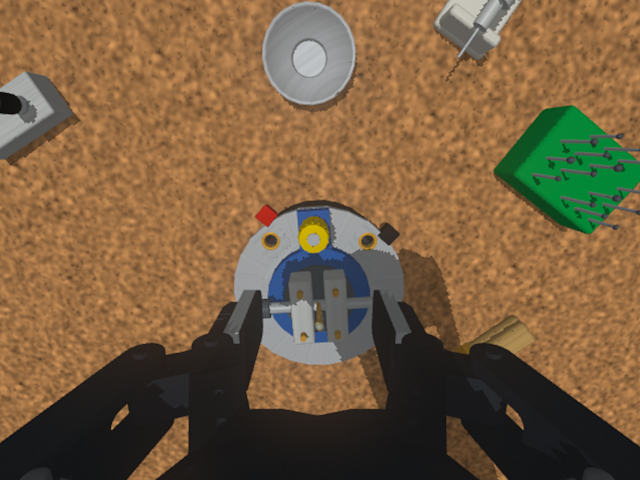

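The wrist view shows the knob top at about (314,239), the red clip at (266,215), its hole at (270,240), and the black clip's hole at (368,241).

```bash
python3 - <<'E'
from h import *
import pickle
from scipy.optimize import least_squares
im=np.load("pics/w1.npy");s=pickle.load(open("pics/w1.pkl","rb"))
h=cv2.cvtColor(im,cv2.COLOR_RGB2HSV)
P=lambda px,z:plane("wrist",px,z,s)
# brass rims
for b in((255,227,286,254),(354,228,380,254)):
    r=blob(im,(10,130,60),(30,255,255),b);print(r[0],r[1],"hole",P(r[0],.078))
    x,y,w,hh=r[1][:4];print(" bbox ctr",P((x+w/2-.5,y+hh/2-.5),.078))
# knob outline bbox -> rim of knob top
g=h[:,:,1];sub=im[225:250,300:330]
si=blob(im,(0,0,120),(179,70,255),(305,230,325,250));print("silver",si, P(si[0],.1275))
# plate edge: scan outward from centre pixel
pts=[]
for a in np.radians(np.arange(0,360,5)):
    for r in np.arange(70,110,.5):
        x,y=319+r*np.cos(a),285+r*np.sin(a)
        hh,ss,v=h[int(round(y)),int(round(x))]
        if ss>100 and 5<hh<25: pts.append(P((x,y),.078)[:2]);break
pts=np.array(pts)
f=least_squares(lambda c:np.hypot(*(pts-c).T)-.075,[.56,-.107],loss="soft_l1",f_scale=.001)
print("centre",f.x,np.median(abs(f.fun)),len(pts))
print("red",P(blob(im,*RED)[0],.085))
E
```

```text
[269.87919463 241.22818792] [262 232  18  18 149] hole [ 0.61983658 -0.10101419  0.078     ]
 bbox ctr [ 0.62007462 -0.10182835  0.078     ]
[367.68322981 241.50931677] [359 233  18  17 161] hole [ 0.57406792 -0.17060685  0.078     ]
 bbox ctr [ 0.57454075 -0.17070819  0.078     ]
silver (array([313.07377049, 239.31967213]), array([307, 234,  13,  12, 122], dtype=int32)) [ 0.61250241 -0.14075704  0.1275    ]
centre [ 0.5595016  -0.11118657] 0.0015999097128945733 62
red [ 0.64079841 -0.11315126  0.085     ]
```

Emit:
jog_arm(
  plan=[
    [0, 0, 0, 0, 0, -0.8],
    [0.0025, -0.0017, 0.02, 0, 0, 0],
    [0, 0, 0.025, 0, 0, 0],
    [0, 0, 0.025, 0, 0, 0],
    [0, 0, 0.025, 0, 0, 0],
    [0, 0, 0.02, 0, 0, 0],
    [0, 0, 0.018, 0, 0, 0],
    [0, 0, 0, 0, 0, 0],
  ],
)

```text
t: 5.37
ee_pos: [0.61, -0.1403, 0.0942]
eef_rot: [-3.04, 0.793, 0.013]
contact_force: [-0.2, -1.0, 0.3]
grip_width: 0.047
grip_force: 0.0
```

```bash
python3 - <<'E'
from h import *
s=sense();im=get_image("wrist");cv2.imwrite("pics/w2.png",im[:,:,::-1])
print(s["t"],s["ee_pos"],s["eef_rot"],s["contact_force"])
r=blob(im,*Y);print(r)
p=plane("wrist",blob(im,(0,0,120),(179,70,255),(r[1][0],r[1][1],r[1][0]+r[1][2],r[1][1]+r[1][3]))[0],.1275,s);print(p,R.from_rotvec(s["eef_rot"]).inv().apply(p-s["ee_pos"]))
E
```

```text
5.3667 [ 0.61000625 -0.14026241  0.09417683] [-3.03989174  0.79275225  0.0130056 ] [-0.20534273 -1.04443155  0.30086175]
(array([312.89084692, 327.11257233]), array([ 281,  287,   65,   85, 3802], dtype=int32))
[ 0.63591367 -0.1424561   0.1275    ] [ 0.02341142 -0.01066804 -0.03353414]
```

View pics/w2.png

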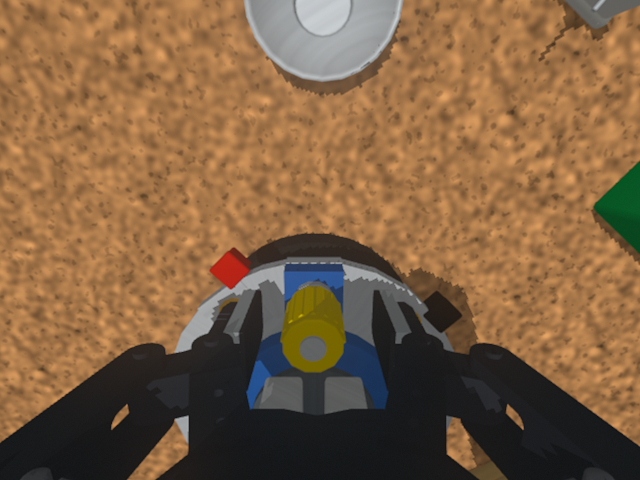

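The silver knob top sits at (314,348), which puts it on the finger centreline with an offset of about -1.5 mm in tool y. I'll centre on it and grip gently.

Emit:
jog_arm(
  plan=[
    [0, -0.0015, 0, 0, 0, 0],
    [0, 0, 0, 0, 0, 0],
    [0, 0, 0, 0, 0, 0],
    [0, 0, 0, 0, 0, 0],
    [0, 0, 0, 0, 0, 0],
    [0, 0, 0, 0, 0, 0],
  ],
  jaw=0,
  newtons=25,
)

```text
t: 5.92
ee_pos: [0.6144, -0.14, 0.0999]
eef_rot: [3.039, -0.796, 0.005]
contact_force: [0.3, -0.4, 6.3]
grip_width: 0.0215
grip_force: 25.0
```

Emit:
jog_arm(
  plan=[
    [0, 0, 0, 0, 0, 0],
    [0, 0, 0, 0, 0, 0],
    [0, 0, 0, 0, 0, 0],
  ],
)

```text
t: 6.17
ee_pos: [0.6144, -0.14, 0.0999]
eef_rot: [-3.039, 0.796, -0.005]
contact_force: [-1.1, -0.8, 5.9]
grip_width: 0.0213
grip_force: 25.0
```

Emit:
jog_arm(
  plan=[
    [0, 0, -0.003, 0, 0, 0],
    [0, 0, -0.003, 0, 0, 0],
    [0, 0, -0.003, 0, 0, 0],
    [0, 0, -0.003, 0, 0, 0],
    [0, 0, -0.003, 0, 0, 0],
    [0, 0, -0.003, 0, 0, 0],
    [0, 0, -0.002, 0, 0, 0],
    [0, 0, 0, 0, 0, 0],
  ],
  newtons=40,
)

```text
t: 6.83
ee_pos: [0.6138, -0.1399, 0.1195]
eef_rot: [3.039, -0.796, 0.002]
contact_force: [2.4, -3.1, -0.2]
grip_width: 0.0209
grip_force: 40.9
```

```bash
python3 - <<'E'
from h import *
s=sense();a=get_image("scene");b=get_image("side")
print(s["t"],s["ee_pos"],R.from_rotvec(s["eef_rot"]).as_matrix().round(3),s["contact_force"])
for n,im,bx in(("scene",a,(260,230,350,320)),("side",b,(270,150,370,260))):print(n,blob(im,*Y,bx))
cv2.imwrite("pics/c2.png",np.hstack([cv2.resize(a[235:325,250:350],(400,360),interpolation=2),cv2.resize(b[160:250,270:370],(400,360),interpolation=2)])[:,:,::-1])
E
```

```text
6.8333 [ 0.61378538 -0.13987339  0.11950568] [[ 0.872 -0.49   0.001]
 [-0.49  -0.872 -0.001]
 [ 0.001 -0.    -1.   ]] [ 2.39579102 -3.0964905  -0.15861293]
scene (array([308.53846154, 275.17948718]), array([305, 268,   8,  14,  78], dtype=int32))
side (array([306.87878788, 185.66666667]), array([305, 180,   4,  12,  33], dtype=int32))
```

View pics/c2.png

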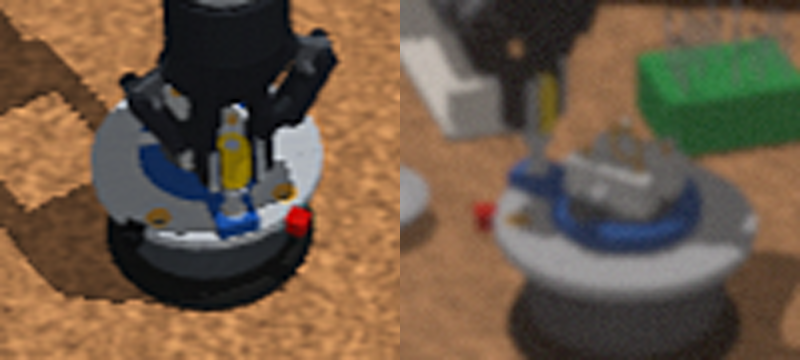

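The pin is up about 20 mm and still in the lug, and the red clip is ahead anticlockwise. I'll turn about 38° along the arc, in two halves.

Emit:
jog_arm(
  plan=[
    [-5e-05, -0.0026, 0, 0, 0, -0.48],
    [-5e-05, -0.0026, 0, 0, 0, -0.48],
    [-5e-05, -0.0026, 0, 0, 0, -0.48],
    [-5e-05, -0.0026, 0, 0, 0, -0.48],
    [-5e-05, -0.0026, 0, 0, 0, -0.48],
    [-5e-05, -0.0026, 0, 0, 0, -0.48],
    [-5e-05, -0.0026, 0, 0, 0, -0.48],
    [-5e-05, -0.0026, 0, 0, 0, -0.48],
  ],
)

```text
t: 7.6
ee_pos: [0.6209, -0.1206, 0.1191]
eef_rot: [3.129, -0.274, 0.003]
contact_force: [2.1, -3.6, 0.3]
grip_width: 0.0207
grip_force: 40.9
```

Emit:
jog_arm(
  plan=[
    [-5e-05, -0.0026, 0, 0, 0, -0.48],
    [-5e-05, -0.0026, 0, 0, 0, -0.48],
    [-5e-05, -0.0026, 0, 0, 0, -0.48],
    [-5e-05, -0.0026, 0, 0, 0, -0.48],
    [-5e-05, -0.0026, 0, 0, 0, -0.48],
    [-5e-05, -0.0026, 0, 0, 0, -0.48],
    [-5e-05, -0.0026, 0, 0, 0, -0.48],
    [0, 0, 0, 0, 0, 0],
  ],
)

```text
t: 8.27
ee_pos: [0.6215, -0.1018, 0.1191]
eef_rot: [3.136, 0.184, 0.003]
contact_force: [2.5, -2.5, -0.6]
grip_width: 0.0207
grip_force: 41.0
```

```bash
python3 - <<'E'
from h import *
s=sense();w=get_image("wrist");a=get_image("scene");b=get_image("side")
print(s["t"],s["ee_pos"],R.from_rotvec(s["eef_rot"]).as_matrix().round(3),s["contact_force"])
cv2.imwrite("pics/c3.png",np.hstack([cv2.resize(a[235:325,250:350],(400,360),interpolation=2),cv2.resize(b[160:250,270:370],(400,360),interpolation=2)])[:,:,::-1])
cv2.imwrite("pics/w3.png",cv2.resize(w[200:420,170:460],(800,600),interpolation=2)[:,:,::-1])
E
```

```text
8.2667 [ 0.62146619 -0.10176234  0.11909302] [[ 0.993  0.117  0.002]
 [ 0.117 -0.993 -0.   ]
 [ 0.002  0.    -1.   ]] [ 2.46874178 -2.53468975 -0.6001176 ]
```

View pics/w3.png

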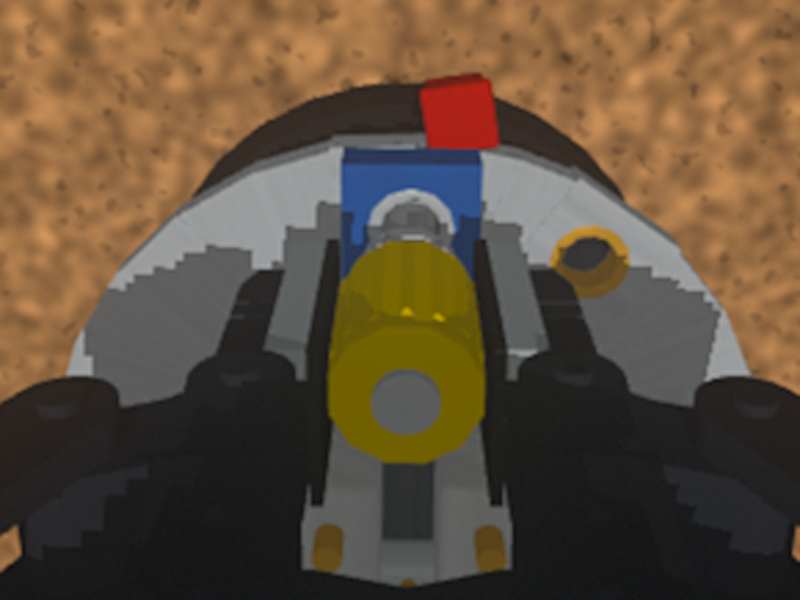

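View pics/c3.png

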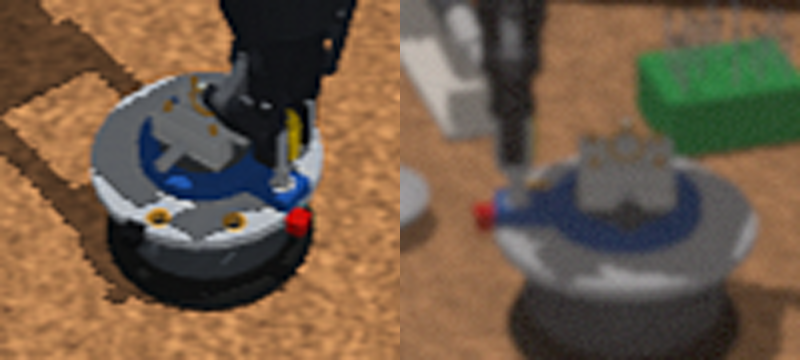

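The lug is now over the red side and the uncovered middle hole shows at the right, at crop (590,262). The chord between the red hole and the pin says about 37.8° in total, and I've turned about 36.5°. I'll turn the last degree or so and feel downward.

Emit:
jog_arm(
  plan=[
    [0, -0.0014, 0, 0, 0, -0.26],
    [0, 0, 0, 0, 0, 0],
    [0, 0, 0.0015, 0, 0, 0],
    [0, 0, 0.0015, 0, 0, 0],
    [0, 0, 0.001, 0, 0, 0],
    [0, 0, 0, 0, 0, 0],
  ],
)

```text
t: 8.92
ee_pos: [0.6209, -0.1004, 0.1139]
eef_rot: [-3.133, -0.217, -0.0]
contact_force: [3.6, -0.7, -3.4]
grip_width: 0.021
grip_force: 40.7
```

The tip has passed below the plate's top face without pushing back, so it has entered the hole. I'll ease it down.

Emit:
jog_arm(
  plan=[
    [0, 0, 0.0015, 0, 0, 0],
    [0, 0, 0.0015, 0, 0, 0],
    [0, 0, 0.0015, 0, 0, 0],
    [0, 0, 0.0015, 0, 0, 0],
    [0, 0, 0, 0, 0, 0],
  ],
)

```text
t: 9.33
ee_pos: [0.6207, -0.1002, 0.1077]
eef_rot: [-3.133, -0.218, 0.0]
contact_force: [2.4, 0.9, -0.9]
grip_width: 0.0207
grip_force: 40.8
```

Emit:
jog_arm(
  plan=[
    [0, 0, 0.0015, 0, 0, 0],
    [0, 0, 0.0015, 0, 0, 0],
    [0, 0, 0.0015, 0, 0, 0],
    [0, 0, 0.0015, 0, 0, 0],
    [0, 0, 0, 0, 0, 0],
  ],
)

```text
t: 9.75
ee_pos: [0.6207, -0.1003, 0.1014]
eef_rot: [-3.133, -0.218, 0.001]
contact_force: [4.5, 2.3, -4.1]
grip_width: 0.021
grip_force: 40.5
```

Emit:
jog_arm(
  plan=[
    [0, 0, 0.001, 0, 0, 0],
    [0, 0, 0.001, 0, 0, 0],
    [0, 0, 0, 0, 0, 0],
  ],
)

```text
t: 10.0
ee_pos: [0.6208, -0.1004, 0.1002]
eef_rot: [-3.133, -0.218, 0.0]
contact_force: [3.4, 3.8, -1.4]
grip_width: 0.0207
grip_force: 40.6
```

Emit:
jog_arm(
  plan=[
    [0, 0, 0.001, 0, 0, 0],
    [0, 0, 0.001, 0, 0, 0],
    [0, 0, 0, 0, 0, 0],
  ],
)

```text
t: 10.25
ee_pos: [0.621, -0.1004, 0.1]
eef_rot: [-3.134, -0.218, -0.002]
contact_force: [0.4, 3.8, 5.8]
grip_width: 0.0207
grip_force: 41.5
```

Emit:
jog_arm(
  plan=[
    [0, 0, 0.001, 0, 0, 0],
    [0, 0, 0.0005, 0, 0, 0],
    [0, 0, 0, 0, 0, 0],
  ],
)

```text
t: 10.5
ee_pos: [0.6211, -0.1004, 0.0999]
eef_rot: [-3.134, -0.218, -0.003]
contact_force: [-0.8, 4.4, 15.1]
grip_width: 0.0208
grip_force: 42.2
```

It's seated: 15 N with no further travel. I'll relieve the load, do a small pull test, then open and retreat.

Emit:
jog_arm(
  plan=[
    [0, 0, -0.0015, 0, 0, 0],
    [0, 0, -0.0015, 0, 0, 0],
    [0, 0, -0.0005, 0, 0, 0],
    [0, 0, 0, 0, 0, 0],
  ],
)

```text
t: 10.83
ee_pos: [0.6208, -0.1004, 0.1002]
eef_rot: [-3.134, -0.218, 0.0]
contact_force: [3.2, 3.7, 0.8]
grip_width: 0.0209
grip_force: 40.7
```

Emit:
jog_arm(
  plan=[
    [0, 0, 0, 0, 0, 0],
    [0, 0, 0, 0, 0, 0],
    [0, 0, 0, 0, 0, 0],
    [0, 0, 0, 0, 0, 0],
  ],
  jaw=0.5,
)

```text
t: 11.17
ee_pos: [0.6201, -0.1012, 0.0999]
eef_rot: [3.134, 0.218, -0.003]
contact_force: [0.3, -0.6, 0.4]
grip_width: 0.0426
grip_force: 0.0
```

Emit:
jog_arm(
  plan=[
    [0, 0, -0.01, 0, 0, 0],
    [0, 0, -0.02, 0, 0, 0],
    [0, 0, -0.03, 0, 0, 0],
    [0, 0, -0.03, 0, 0, 0],
    [0, 0, -0.03, 0, 0, 0],
    [0, 0, 0, 0, 0, 0],
    [0, 0, 0, 0, 0, 0],
  ],
)

```text
t: 11.75
ee_pos: [0.6217, -0.101, 0.2232]
eef_rot: [3.132, 0.218, 0.008]
contact_force: [0.4, -0.4, -0.6]
grip_width: 0.0426
grip_force: 0.0
```

```bash
python3 - <<'E'
from h import *
s=sense();w=get_image("wrist");b=get_image("side");a=get_image("scene")
print(s["t"],s["ee_pos"],s["contact_force"])
for n,im,bx in(("scene",a,(260,230,350,320)),("side",b,(270,150,370,260))):print(n,blob(im,*Y,bx))
cv2.imwrite("pics/f.png",np.hstack([cv2.resize(a[235:325,250:350],(400,360),interpolation=2),cv2.resize(w[180:380,210:432],(400,360),interpolation=2)])[:,:,::-1])
k=[blob(a,*Y,(260,230,350,320))[0],blob(b,*Y,(270,150,370,260))[0]];print(tri(ray("scene",k[0]),ray("side",k[1])))
E
```

```text
11.75 [ 0.62166753 -0.1010157   0.22324815] [ 0.36817496 -0.43122955 -0.61508204]
scene (array([320.40909091, 273.71590909]), array([317, 267,   8,  14,  88], dtype=int32))
side (array([298.72527473, 201.30769231]), array([295, 195,   9,  13,  91], dtype=int32))
[ 0.62085477 -0.10258488  0.11102018]
```

View pics/f.png

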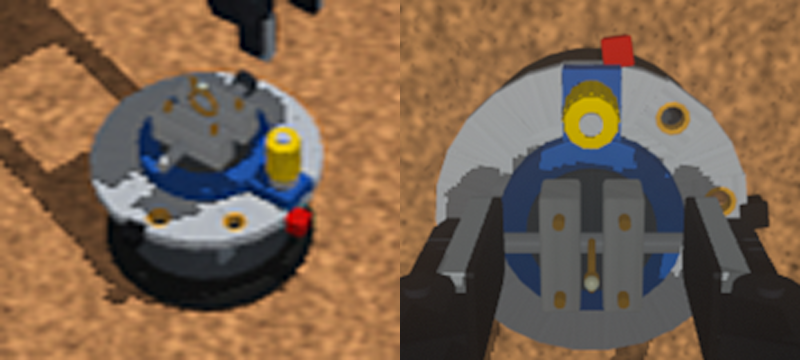

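The pin stands home beside the red clip. The triangulated knob height is 0.1110, the same as when it was home at the start (0.1110), and the gripper is clear. Handing in.

```bash
python3 -c "from bench import *;print(hand_in())"
```

```text
the job is handed in; nothing more can be done
None
```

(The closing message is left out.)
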